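Load a plug-in module through the chassis dust flap

ROBOT

A 6-joint arm with a two-finger parallel gripper is mounted at the origin on the work surface. World frame = base frame: x ahead of the robot, y to its left, z up, the work surface at z = 0. Lengths are in m, angles in degrees, forces in N, time in s.
With the tool pointing down it reaches from about 0.3 to 0.75 m from the base axis. Payload 8.5 kg.
Tool frame: the origin (TCP) lies on the centre line of the jaws, within the pads' length; the fingertips stand 19 mm ahead of it and the grasp point (between the pads) is the TCP (env.tcp_to_tips is the z of the fingertips in the tool frame, in m); z points along the fingers, y is the line along which they close (so a half turn about z gives the same grasp; the last joint's range is limited). The gripper opens to 85 mm and grips with 20 to 120 N. Pads are 22 mm wide; open, the fingers measure 114 mm over their backs; the gripper's body (76 mm by 85 mm) begins 54 mm behind the grasp point. The pads swing forward as they close: fully open they stand 13 mm farther back than shut.
Start: joints at [-79.028, 21.807, 74.336, -0, 83.858, -12.336], TCP at [0.218, -0.505, 0.25] pointing down, gripper open.
Joint ranges: [-178.18, 178.18], [-50.72, 133.34], [12.68, 142.11], [-81.47, 261.47], [9.98, 163.14], [-165.26, 165.26]. Speed limits (degrees/s): [136.94, 136.94, 180, 180, 180, 180].

INTERFACE

Orientations are given as a 3x3 rotation matrix whose columns are the frame's x, y, z axes.
In Python, from rig import env gives the robot as it stands.
- The arm moves only by the tool servo_tool, never from a script. Its argument "steps" is a list of rows, each an object of numbers: "tx", "ty", "tz": the shift along the world's x, y, z in cm; "yaw": the turn about the world's z in degrees; "claw": the finger opening in cm, from 0 to 8.54. In form: [{"tx": .., "ty": .., "tz": .., "yaw": .., "claw": ..}, ...]. A call has 1 to 20 rows; each row shifts and turns the commanded pose from where the row before left it; what a row does not reach is not made up. A row lasts 1/10 s, in which the tool goes at most 50 mm and 8.59 degrees, less where a joint would pass 70% of its speed; a pose out of reach is approached as far as the arm can. A call with a gripper value outside its range is refused whole. The fingers move at their own pace and stop on an object; "newtons" is the grip in N (left out, the last holds). Time passes only in rows, so rows that do not move let the fingers close. It gives the time, the measured TCP pose, the force, the opening and the grip force at its end, in the units of the state.
- env.observe(): the state, without advancing time (a new reading comes with each control period).
- env.get_image(name): name is "scene" or "top" or "wrist"; returns (picture, depth): 480x640x3 uint8, red, green, blue; 480x640 float32, m along the optical axis (not along the pixel's ray), 0 where there is no reading.
- env.camera_model(name): a dict with "fovy" (degrees; the focal length in pixels is half the picture's height over the tangent of half this angle, whatever the lens; pixels are square), "cx", "cy" (the principal point, pixels), "T" (4x4, takes a point from camera to world coordinates). Camera axes: x right, y down, z forward; pixel columns grow to the right and rows downward; lengths in m; the calibration is good to about 2 mm. A picture is of the moment at which its call begins: read the wrist's pose just before it. camera_model takes no time and is no camera call; for the wrist camera it gives the pose at the moment of the call.
- env.close_job(): hands the job in; it is judged then, once.
The state is a dict: "time_s": time; "q": joint angles; "qvel": joint speeds; "joint_efforts": joint torques, N m; "position": TCP position; "tool_rot": TCP orientation; "ft_force": force on the tool from outside, world axes, zero at the start; "wrist_torque": the same for the moment, N m; "grip_width": finger opening in m; "gripper_force": force on a finger pad.
Only numpy, scipy, OpenCV 4.12 (cv2) and the standard library are available. Lean on these libraries where they do the work, as an engineer would, in place of code of your own. Each camera call takes 0.05 s, during which the arm holds its last target. There are 200 camera calls.

TASK

Pick up the plug-in module by the tab on its top and push it, nose first, through the spring dust flap of the open instrument chassis, on until it is fully home: past the click of the side clip and up against the connector at the back. Do it gently, stopping as soon as you feel the firm stop, then let go so that the flap is shut behind it, and leave everything else on the bench where it lies.

Things in the scene. Friction and masses are not known exactly. Their poses are not given: they have to be found in the camera images.
- module: Plug-in module: plain aluminium box, 100 long (own x), 60 wide (y), 50 high, 0.25 to 0.5 kg. A black pull tab stands on the middle of its top: 32 long (x), 12 thick (y), its top 92 above the underside. Origin: centre of the underside.
- nose (a point): Middle of the module's nose, its +x end, 25 above the underside, 50 ahead of the origin. The nose's two upright corners are bevelled (15 long, 8 deep); the tail is square. In the module's right side (-y) is an upright notch 6 deep, 62 to 75 behind the nose, for the clip.
- bay: Open-frame instrument chassis of aluminium and steel, fixed to the bench; nothing on it is higher than 63. Origin: on the bench top under the middle of the doorway; +x is the way the module is pushed in, y to the left, z up. The channel floor's top is at z = 6, from x = -70 to 240. The channel behind the doorway is 63 wide.
- doorway (a point): Middle of the doorway, on the channel floor, axes as the chassis. In front of it (x = -70 to 0) is a porch between cheeks 63 apart, 26 above the bench, flared to about 75 at the outer end, to set the module's nose in.
- slot (a point): Middle of the 32 wide slot between the two roof strips over the channel, at their top: 63 above the bench, 107 past the doorway. The strips are 4 thick, from 14 to 200 past the doorway. The module's tab runs in the slot; its body passes under the strips, so it can enter only by the doorway.
- flap (a joint): Angle (rad) of the dust flap, a plain aluminium plate 71 wide, 46 high, on an upright pin 40 left of the doorway's middle: 0 shut, up to 1.5 swung inwards along the left side. A weak spring (0.04 to 0.09 Nm) shuts it; the module's nose opens it with about 2 to 7 N. It can shut once the module's tail is 75 past the doorway.
- flap_edge (a point): Middle of the flap's free upright edge, 31 above the bench.
- clip (a joint): Deflection (m) of the side clip, a spring-loaded upright steel roller 10 thick in the right wall of the channel, 70 before the connector and moving with it: 0 relaxed (no module there, or dropped into the module's notch), 0.002 to 0.006 pressed aside. The nose passes it with about 3 to 8 N, then it rubs with 1 to 4 N until it clicks into the notch.
- home (a point): Where the nose meets the connector at mid setting: 200 past the doorway, 31 above the bench. The true connector (black block, a firm stop) is up to 18 nearer or farther each time and must be found by feel, about 3 after the clip's click: there the force rises steeply. 13 N tells it from the clip; keep the force of the module on the chassis under 35 N.
- pack: Bystander: grey battery pack 85 x 75 x 45 with a round black knob and two brass posts on top, no tab. Origin: centre of the underside.
- driver: Bystander: screwdriver 190 long lying on the bench.
- jar: Bystander: jar, diameter 60, 80 high, standing. Origin: centre of the underside.
- mug: Bystander: white mug, diameter 80, 90 high. Origin: centre of the underside.
- wrench: Bystander: wrench 150 long lying on the bench.
- meter: Bystander: grey hand meter 100 x 55 x 34 lying on the bench. Origin: centre of the underside.
There are look-alikes about, which are no part of the job. Leave any orange look-alike of the module alone.

How it is judged:
By the outcome, as a careful person would: the job done as asked, in the order asked, and still so for the second after the job is handed in, with the robot touching nothing.
It also fails if it takes over 51 s, if anything falls off the work surface, if the arm or the gripper's body presses on something with over 40 N, if the wrist force passes 120 N, or if a joint passes its speed limit or range.

## Working session

There is one attempt and no reset: what is moved stays moved. The work goes in short steps, Python scripts to look and compute and a tool call to move; the robot and the scene stay as the last step left them, time stands still between calls to the robot, and variables do not carry over. Pictures are saved under pics/ and viewed, at most 10 in all, crops included, and the job is handed in when it is done.

Besides the shell and the picture viewer there is one more tool, called after "Request:" as name(argument=value, ...), one argument or row to a line, values as JSON. servo_tool: Moves the arm, as the interface text tells. Its arguments: {"type":"object","properties":{"steps":{"type":"array"},"newtons":{"type":"number"}},"required":["steps"]}

```bash
mkdir -p pics; cat > h.py <<'E'
import numpy as np, cv2
from rig import env
def grab(n,f=None):
    m=env.camera_model(n); p,d=env.get_image(n)
    np.savez('pics/%s.npz'%(f or n),p=p,d=d,T=m['T'],k=[240/np.tan(np.radians(m['fovy']/2)),m['cx'],m['cy']])
    return p
def cloud(f):
    z=np.load('pics/%s.npz'%f); d=z['d']; F,cx,cy=z['k']
    v,u=np.mgrid[:480,:640]
    P=np.stack([(u-cx)/F*d,(v-cy)/F*d,d],-1)
    W=P@z['T'][:3,:3].T+z['T'][:3,3]; W[d==0]=np.nan
    return z['p'],W
def pz(f,u,v,zz):
    z=np.load('pics/%s.npz'%f);F,cx,cy=z['k'];r=z['T'][:3,:3]@np.array([(u-cx)/F,(v-cy)/F,1]);o=z['T'][:3,3]
    return o+r*(zz-o[2])/r[2]
E
python3 - <<'E'
from h import *
for n in('top','scene'):
    p=grab(n); cv2.imwrite('pics/%s1.png'%n,cv2.cvtColor(p,4))
    m=env.camera_model(n);print(n,m['fovy'],m['T'].round(3).tolist())
E
```

```text
top 54.17131714629872 [[0.029, -0.985, 0.17, 0.382], [-0.999, -0.033, -0.017, -0.066], [0.022, -0.17, -0.985, 1.318], [0.0, 0.0, 0.0, 1.0]]
scene 52.18108894328442 [[-0.673, 0.524, -0.522, 1.367], [0.74, 0.461, -0.49, 0.641], [-0.016, -0.716, -0.698, 1.094], [0.0, 0.0, 0.0, 1.0]]
```

View pics/top1.png

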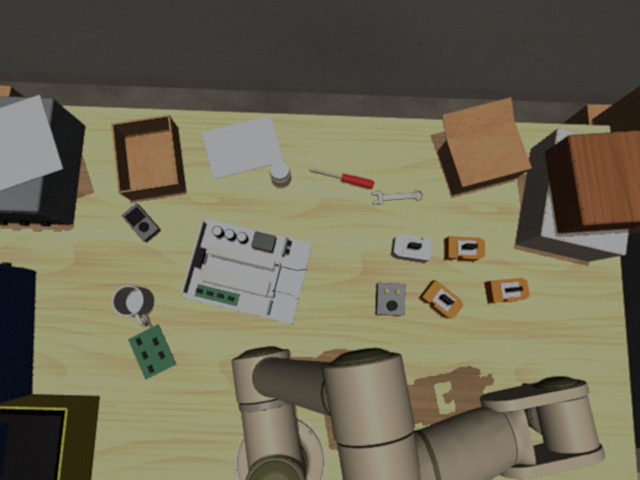

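View pics/scene1.png

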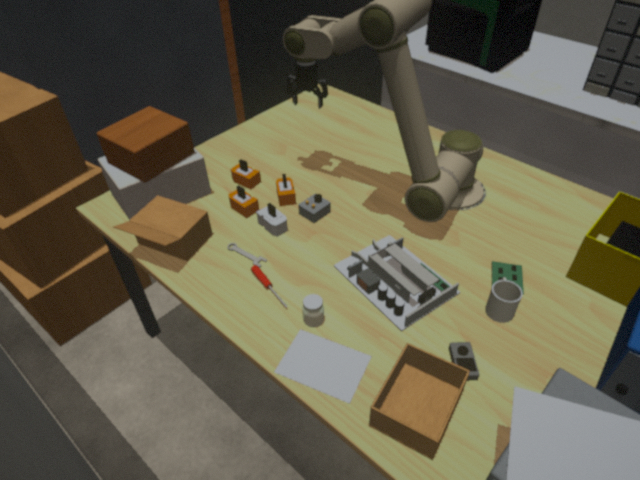

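The module could be confused with the white/aluminium box with a tab (412,248), the orange look-alikes (465,248), (442,299) and (507,291), or the grey pack with a knob (391,299). By the description it is the one at (412,248). The chassis is at (250,270), with the porch at its right end. I'll check both in one close crop.

```bash
python3 - <<'E'
from h import *
p,W=cloud('top'); p=cv2.cvtColor(p,4)
a=cv2.resize(p[210:330,175:325],None,fx=5,fy=5,interpolation=2)[:600]
b=cv2.resize(p[228:268,385:440],None,fx=10,fy=10,interpolation=2)
c=np.zeros((600,800,3),np.uint8); a=cv2.resize(a,(750,600)); c[:,:750]=a
cv2.imwrite('pics/c1.png',c)
d=np.zeros((400,550,3),np.uint8);d[:]=b;cv2.imwrite('pics/c2.png',d)
def s(u,v):print(u,v,W[v,u].round(3))
for u,v in[(412,248),(412,246),(400,245),(425,250),(410,240),(240,250),(245,275),(265,285),(290,285),(300,250),(200,257),(190,275),(280,270)]:s(u,v)
E
```

```text
412 248 [ 0.567 -0.336  0.064]
412 246 [ 0.569 -0.331  0.089]
400 245 [ 0.577 -0.306  0.048]
425 250 [ 0.565 -0.375  0.048]
410 240 [ 0.591 -0.333  0.051]
240 250 [0.554 0.137 0.007]
245 275 [0.48  0.111 0.064]
265 285 [0.455 0.057 0.06 ]
290 285 [ 0.46  -0.007  0.007]
300 250 [ 0.56  -0.031  0.002]
200 257 [0.525 0.235 0.057]
190 275 [0.479 0.268 0.019]
280 270 [0.501 0.022 0.004]
```

View pics/c1.png

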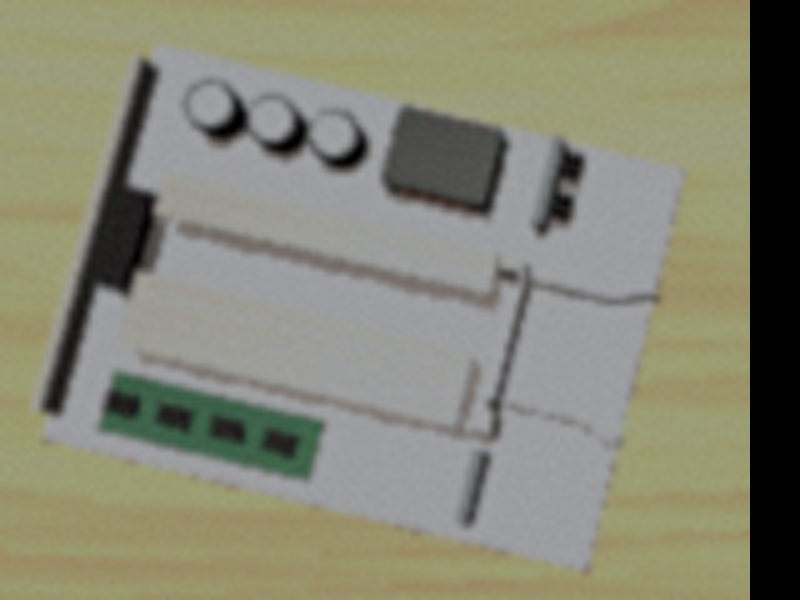

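View pics/c2.png

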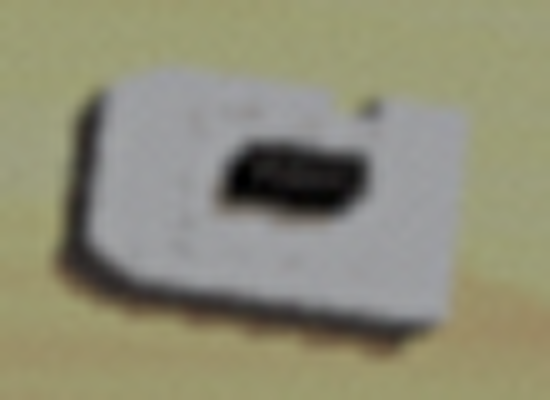

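The crop confirms the module: plain aluminium, black tab, bevelled nose to the left at crop (90,170), notch on the upper side at (360,105). In the chassis crop the doorway and flap run along the line (527,268)-(492,435), with the slot leading left to the connector at (120,240). Next I'll get numeric fits.

```bash
cat >> h.py <<'E'
def rect(Q):
    c,s,a=cv2.minAreaRect((Q[:,:2]*1000).astype(np.float32)); return np.round(c,1),np.round(s,1),round(a,2)
E
python3 - <<'E'
from h import *
p,W=cloud('top')
def box(x0,x1,y0,y1,z0,z1):
    with np.errstate(invalid='ignore'): return (W[...,0]>x0)&(W[...,0]<x1)&(W[...,1]>y0)&(W[...,1]<y1)&(W[...,2]>z0)&(W[...,2]<z1)
m=box(.52,.63,-.395,-.27,.044,.057); print('mod',rect(W[m]),np.median(W[m][:,2]))
m=box(.5,.63,-.395,-.27,.075,.1); print('tab',m.sum(),rect(W[m]),W[m].mean(0))
m=box(.4,.6,0,.25,.058,.068).astype(np.uint8)
n,l,st,c=cv2.connectedComponentsWithStats(m)
for i in range(1,n):
    if st[i,4]>40: Q=W[l==i]; print(st[i],rect(Q),Q[:,2].mean())
for u,v in [(527,268),(492,435)]: print(pz('top',175+u/5,210+v/5,.054))
# lookalike points for slot edges at z .063 in crop px
for u,v in [(180,230),(495,300),(165,283),(475,360)]: print(pz('top',175+u/5,210+v/5,.063))
# porch cheeks top z=.026
for u,v in [(530,285),(610,303),(660,297),(500,402),(580,425),(620,445)]: print(pz('top',175+u/5,210+v/5,.026))
print(env.observe()['time_s'],env.camera_model('wrist'))
E
```

```text
mod (array([ 572.3, -339.3]), array([100.6,  61. ]), 82.74) 0.04941528137982987
tab 68 (array([ 572. , -339.1]), array([32.8, 12.7]), 83.44) [ 0.57176361 -0.33883639  0.08961944]
[206 244  70  25 589] (array([529.6, 126.2]), array([188.5,  24.4]), 78.34) 0.062267751411559845
[ 198  265   72   31 1013] (array([466.7, 140.4]), array([187.5,  41.1]), 78.35) 0.06238742608336445
[0.51428686 0.01873795 0.054     ]
[0.42440257 0.03342625 0.054     ]
[0.52784914 0.20453899 0.063     ]
[0.49564904 0.03445055 0.063     ]
[0.49917925 0.2105373  0.063     ]
[0.46337133 0.04358748 0.063     ]
[0.50786819 0.01854923 0.026     ]
[ 0.49933231 -0.0258623   0.026     ]
[ 0.50350971 -0.05326729  0.026     ]
[0.44332948 0.03209855 0.026     ]
[ 0.43219524 -0.01204415  0.026     ]
[ 0.42204313 -0.03425727  0.026     ]
0.1 {'fovy': 63.33548524971842, 'cx': 318.36326508090195, 'cy': 236.45338100057964, 'T': array([[ 3.96188219e-01, -8.79628311e-01, -2.63227905e-01,
         2.83413220e-01],
       [-9.18169117e-01, -3.79747164e-01, -1.12949389e-01,
        -4.75942709e-01],
       [-6.06569747e-04,  2.86436950e-01, -9.58098902e-01,
         3.73342948e-01],
       [ 0.00000000e+00,  0.00000000e+00,  0.00000000e+00,
         1.00000000e+00]])}
```

```bash
python3 - <<'E'
from h import *
s=env.observe();print(s['tool_rot'].round(3) if hasattr(s['tool_rot'],'round') else s['tool_rot'],s['ft_force'],s['grip_width'])
E
```

```text
[[ 0.918  0.396 -0.   ]
 [ 0.396 -0.918  0.001]
 [ 0.    -0.001 -1.   ]] [ 0.36307719 -0.50818606  0.12784776] 0.0850659831267138
```

Request:
servo_tool(
  steps=[
    {"tx": 2, "ty": 3, "tz": 0.5},
    {"tx": 2, "ty": 3.5, "tz": 0.5},
    {"tx": 2, "ty": 3.5, "tz": 0.5},
    {"tx": 2, "ty": 3.5, "tz": 0.5},
    {"tx": 2, "ty": 3.5, "tz": 0.5},
    {"tx": 2, "ty": 3.5, "tz": 0.5},
    {"tx": 2, "ty": 3.5, "tz": 0.5},
    {"tx": 2, "ty": 3.5, "tz": 0.5},
    {"tx": 2, "ty": 3.5, "tz": 0.5},
    {"tx": 2, "ty": 3.5, "tz": 0.5},
    {"tx": 2, "ty": 3.5},
    {"tx": 2, "ty": 3.5},
    {"tx": 2, "ty": 3.5},
    {"tx": 1, "ty": 2},
    {},
    {},
    {},
  ],
)

```text
invalid input at $.steps[0]: expected keys tx, ty, tz, yaw, claw
```

Request:
servo_tool(
  steps=[
    {"tx": 2, "ty": 3, "tz": 0.5, "yaw": 4, "claw": 8.5},
    {"tx": 2, "ty": 3.5, "tz": 0.5, "yaw": 4, "claw": 8.5},
    {"tx": 2, "ty": 3.5, "tz": 0.5, "yaw": 4, "claw": 8.5},
    {"tx": 2, "ty": 3.5, "tz": 0.5, "yaw": 4, "claw": 8.5},
    {"tx": 2, "ty": 3.5, "tz": 0.5, "yaw": 4, "claw": 8.5},
    {"tx": 2, "ty": 3.5, "tz": 0.5, "yaw": 4, "claw": 8.5},
    {"tx": 2, "ty": 3.5, "tz": 0.5, "yaw": 4, "claw": 8.5},
    {"tx": 2, "ty": 3.5, "tz": 0.5, "yaw": 4, "claw": 8.5},
    {"tx": 2, "ty": 3.5, "tz": 0.5, "yaw": 4, "claw": 8.5},
    {"tx": 2, "ty": 3.5, "tz": 0.5, "yaw": 4, "claw": 8.5},
    {"tx": 2, "ty": 3.5, "tz": 0, "yaw": 4, "claw": 8.5},
    {"tx": 2, "ty": 3.5, "tz": 0, "yaw": 4, "claw": 8.5},
    {"tx": 2, "ty": 3.5, "tz": 0, "yaw": 4, "claw": 8.5},
    {"tx": 1, "ty": 2, "tz": 0, "yaw": 3, "claw": 8.5},
    {"tx": 0, "ty": 0, "tz": 0, "yaw": 0, "claw": 8.5},
    {"tx": 0, "ty": 0, "tz": 0, "yaw": 0, "claw": 8.5},
  ],
  newtons=50,
)

```text
time_s: 1.7
position: [0.4874, -0.0351, 0.3]
tool_rot: [[0.203, 0.979, -0.001], [0.979, -0.203, -0.0], [-0.0, -0.001, -1.0]]
ft_force: [-0.8, -0.1, -0.3]
grip_width: 0.0847
gripper_force: 0.0
```

```bash
python3 - <<'E'
from h import *
p=grab('wrist','w1'); cv2.imwrite('pics/w1.png',cv2.cvtColor(p,4))
s=env.observe();print(s['time_s'],s['position'],s['q'])
p,W=cloud('w1')
def box(x0,x1,y0,y1,z0,z1):
    with np.errstate(invalid='ignore'): return (W[...,0]>x0)&(W[...,0]<x1)&(W[...,1]>y0)&(W[...,1]<y1)&(W[...,2]>z0)&(W[...,2]<z1)
m=box(.4,.6,0,.25,.057,.069).astype(np.uint8)
n,l,st,c=cv2.connectedComponentsWithStats(m)
for i in range(1,n):
    if st[i,4]>150: Q=W[l==i]; print(st[i],rect(Q),Q[:,2].mean())
m=box(.51,.63,-.395,-.27,.044,.057); print('mod',m.sum(),rect(W[m]) if m.sum()>20 else 0)
E
```

```text
1.75 [ 0.48726978 -0.03565035  0.30012278] [-1.80909456e+01  1.36569876e+01  7.80479696e+01 -1.87294148e-02
  8.83292253e+01 -6.32937151e+00]
[ 226    0   53  139 5926] (array([454. ,  86.4]), array([110.4,  41.5]), 78.22) 0.06279565667052368
[ 315    0   29  135 3444] (array([517.8,  75. ]), array([106.8,  23.6]), 78.2) 0.06274235051477851
mod 1134 (array([ 556.8, -311.1]), array([72. , 33.2]), 51.22)
```

View pics/w1.png

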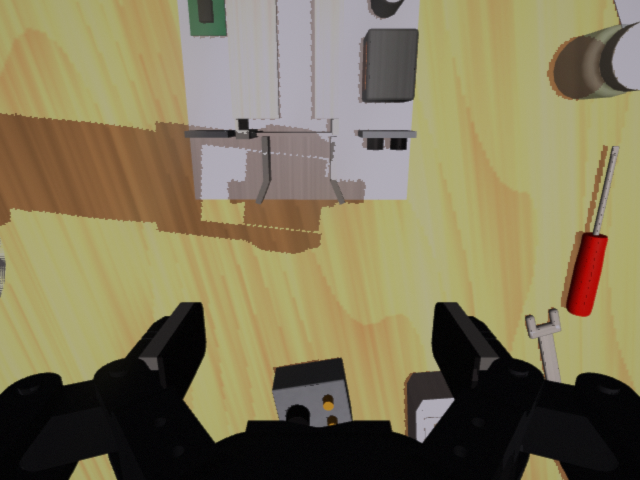

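The view shows the slot at columns 278–313 down to row 118. The shut flap is on row 132 (about 258–333), the porch cheeks are at (266,137–200) and (332,137–200), and the module is at the lower right (430,410).

```bash
python3 - <<'E'
from h import *
U=np.array([.2035,.9791]);N=np.array([-.9791,.2035])
def s(t,u,v,z):
    q=pz('w1',u,v,z)*1000; print(t,q[:2].round(1),'u %.1f n %.1f'%(U@q[:2],N@q[:2]))
for v in(20,70,110): s('L',278,v,.063);s('R',313,v,.063)
s('front',295,118,.063)
s('flapL',258,132,.054);s('flapR',333,132,.054);s('pin',243,125,.06)
s('chL',270,150,.026);s('chR',330,150,.026);s('chLout',262,201,.026);s('chRout',341,201,.026)
s('floor edge',220,199,.002);s('floorR',380,199,.002)
p,W=cloud('w1')
for u,v in [(300,190),(300,150),(300,125),(300,60),(220,190),(268,160)]:print(u,v,W[v,u].round(3))
E
```

```text
L [484.1 121. ] u 217.0 n -449.3
R [512.5 115.1] u 217.0 n -478.4
L [475.2  83.6] u 178.6 n -448.2
R [504.6  77.6] u 178.6 n -478.3
L [467.6  51.9] u 146.0 n -447.3
R [497.9  45.6] u 146.0 n -478.2
front [480.8  42.3] u 139.2 n -462.2
flapL [444.4  37.3] u 126.9 n -427.5
flapR [511.8  23.4] u 127.0 n -496.3
pin [433.6  45.9] u 133.2 n -415.2
chL [447.5  18. ] u 108.7 n -434.5
chR [506.3   5.9] u 108.8 n -494.5
chLout [427.1 -30.7] u 56.9 n -424.4
chRout [507.5 -47.2] u 57.0 n -506.5
floor edge [377.9 -23.2] u 54.2 n -374.8
floorR [550.2 -58.7] u 54.5 n -550.7
300 190 [ 0.467 -0.03   0.007]
300 150 [0.476 0.011 0.006]
300 125 [0.481 0.035 0.008]
300 60 [0.494 0.096 0.005]
220 190 [ 0.382 -0.013  0.006]
268 160 [0.443 0.009 0.025]
```

Request:
servo_tool(
  steps=[
    {"tx": 0.5, "ty": -3, "tz": -1, "yaw": 1, "claw": 6},
    {"tx": 1, "ty": -3.8, "tz": -1.5, "yaw": 1, "claw": 6},
    {"tx": 1, "ty": -3.8, "tz": -1.5, "yaw": 1, "claw": 6},
    {"tx": 1, "ty": -3.8, "tz": -1.5, "yaw": 1, "claw": 6},
    {"tx": 1, "ty": -3.8, "tz": -1.5, "yaw": 0.6, "claw": 6},
    {"tx": 1, "ty": -3.8, "tz": -1.5, "yaw": 0, "claw": 6},
    {"tx": 1, "ty": -3.8, "tz": -1, "yaw": 0, "claw": 6},
    {"tx": 1, "ty": -3, "tz": -1, "yaw": 0, "claw": 6},
    {"tx": 1, "ty": -1.4, "tz": 0, "yaw": 0, "claw": 6},
    {"tx": 0, "ty": 0, "tz": 0, "yaw": 0, "claw": 6},
    {"tx": 0, "ty": 0, "tz": 0, "yaw": 0, "claw": 6},
    {"tx": 0, "ty": 0, "tz": 0, "yaw": 0, "claw": 6},
  ],
)

```text
time_s: 2.95
position: [0.572, -0.3366, 0.1959]
tool_rot: [[0.124, 0.992, 0.0], [0.992, -0.124, -0.0], [-0.0, 0.0, -1.0]]
ft_force: [-0.3, -0.3, 0.0]
grip_width: 0.0601
gripper_force: 0.0
```

```bash
python3 - <<'E'
from h import *
p=grab('wrist','w2'); cv2.imwrite('pics/w2.png',cv2.cvtColor(p,4))
s=env.observe();print(s['time_s'],s['position'],s['ft_force'],s['tool_rot'])
p,W=cloud('w2')
def box(x0,x1,y0,y1,z0,z1):
    with np.errstate(invalid='ignore'): return (W[...,0]>x0)&(W[...,0]<x1)&(W[...,1]>y0)&(W[...,1]<y1)&(W[...,2]>z0)&(W[...,2]<z1)
m=box(.52,.63,-.4,-.27,.045,.057); print('mod',m.sum(),rect(W[m]))
m=box(.54,.61,-.37,-.3,.086,.098); print('tab',m.sum(),rect(W[m]),W[m].mean(0))
E
```

```text
3.0 [ 0.57219918 -0.33645534  0.1959599 ] [-0.18439721  0.40774911  0.2371197 ] [[ 1.23262021e-01  9.92374120e-01  2.84652419e-04]
 [ 9.92374142e-01 -1.23261958e-01 -2.28241100e-04]
 [-1.91413746e-04  3.10615159e-04 -9.99999933e-01]]
mod 9663 (array([ 571.3, -340.3]), array([100.7,  60.1]), 83.18)
tab 1004 (array([ 571.3, -339.9]), array([32.5, 11.9]), 83.16) [ 0.57155006 -0.33881422  0.091817  ]
```

View pics/w2.png

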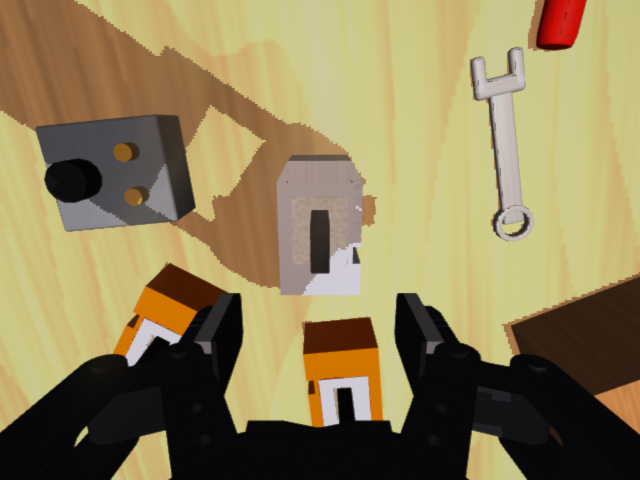

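The module is at (319,225) with its nose up, the notch at (357,258) and the tab at (319,240). The tab sits clear between the fingers, so I'll descend and grip it.

Request:
servo_tool(
  steps=[
    {"tx": -0.1, "ty": -0.4, "tz": -2, "yaw": 0, "claw": 5},
    {"tx": 0, "ty": 0, "tz": -3, "yaw": 0, "claw": 5},
    {"tx": 0, "ty": 0, "tz": -3, "yaw": 0, "claw": 5},
    {"tx": 0, "ty": 0, "tz": -2, "yaw": 0, "claw": 5},
    {"tx": 0, "ty": 0, "tz": -1.3, "yaw": 0, "claw": 4},
    {"tx": 0, "ty": 0, "tz": 0, "yaw": 0, "claw": 3},
    {"tx": 0, "ty": 0, "tz": 0, "yaw": 0, "claw": 1},
    {"tx": 0, "ty": 0, "tz": 0, "yaw": 0, "claw": 0.5},
    {"tx": 0, "ty": 0, "tz": 0, "yaw": 0, "claw": 0.5},
    {"tx": 0, "ty": 0, "tz": 0, "yaw": 0, "claw": 0.5},
    {"tx": 0, "ty": 0, "tz": 0, "yaw": 0, "claw": 0.5},
    {"tx": 0, "ty": 0, "tz": 0, "yaw": 0, "claw": 0.5},
  ],
  newtons=60,
)

```text
time_s: 4.2
position: [0.5723, -0.3414, 0.0839]
tool_rot: [[0.123, 0.992, 0.002], [0.992, -0.123, -0.002], [-0.001, 0.003, -1.0]]
ft_force: [1.4, 0.0, 5.9]
grip_width: 0.0109
gripper_force: 61.1
```

Request:
servo_tool(
  steps=[
    {"tx": 0, "ty": 0, "tz": 1, "yaw": 0, "claw": 0.5},
    {"tx": 0, "ty": 0, "tz": 2, "yaw": 0, "claw": 0.5},
    {"tx": 0, "ty": 0, "tz": 3, "yaw": 0, "claw": 0.5},
    {"tx": 0, "ty": 1, "tz": 2, "yaw": 0, "claw": 0.5},
    {"tx": -0.9, "ty": 2.1, "tz": 0, "yaw": -0.6, "claw": 0.5},
    {"tx": -1.5, "ty": 3, "tz": 0, "yaw": -1, "claw": 0.5},
    {"tx": -1.5, "ty": 3, "tz": 0, "yaw": -1, "claw": 0.5},
    {"tx": -1.5, "ty": 3, "tz": 0, "yaw": -1, "claw": 0.5},
    {"tx": -1.5, "ty": 3, "tz": 0, "yaw": -1, "claw": 0.5},
    {"tx": -1.5, "ty": 3, "tz": 0, "yaw": 0, "claw": 0.5},
    {"tx": -1.5, "ty": 3, "tz": 0, "yaw": 0, "claw": 0.5},
    {"tx": -1.5, "ty": 2, "tz": 0, "yaw": 0, "claw": 0.5},
    {"tx": -0.5, "ty": 1, "tz": 0, "yaw": 0, "claw": 0.5},
    {"tx": 0, "ty": 0, "tz": -2, "yaw": 0, "claw": 0.5},
    {"tx": 0, "ty": 0, "tz": -1.5, "yaw": 0, "claw": 0.5},
    {"tx": 0, "ty": 0, "tz": 0, "yaw": 0, "claw": 0.5},
    {"tx": 0, "ty": 0, "tz": 0, "yaw": 0, "claw": 0.5},
  ],
)

```text
time_s: 5.9
position: [0.453, -0.1005, 0.1277]
tool_rot: [[0.203, 0.979, 0.0], [0.979, -0.203, -0.0], [-0.0, 0.0, -1.0]]
ft_force: [0.2, 0.3, -3.9]
grip_width: 0.011
gripper_force: 59.6
```

```bash
python3 - <<'E'
from h import *
p=grab('wrist','w3'); cv2.imwrite('pics/w3.png',cv2.cvtColor(p,4))
s=env.observe();print(s['time_s'],s['position'],s['ft_force'])
p,W=cloud('w3')
def box(x0,x1,y0,y1,z0,z1):
    with np.errstate(invalid='ignore'): return (W[...,0]>x0)&(W[...,0]<x1)&(W[...,1]>y0)&(W[...,1]<y1)&(W[...,2]>z0)&(W[...,2]<z1)
t=s['position']
for a,b in((.08,.089),(.089,.095),(.095,.105)):
    m=box(.40,.52,-.19,-.03,a,b); print('mod',m.sum(), rect(W[m]) if m.sum()>50 else 0, np.median(W[m][:,2]))
m=box(.4,.6,0.03,.25,.057,.069).astype(np.uint8)
n,l,st,c=cv2.connectedComponentsWithStats(m)
for i in range(1,n):
    if st[i,4]>150: Q=W[l==i]; print(st[i],rect(Q),Q[:,2].mean())
E
```

```text
5.95 [ 0.45312731 -0.10055971  0.12798771] [ 0.46179094 -0.09745714 -3.15944028]
mod 343 (array([457.2, -87.9]), array([80.8, 46.3]), 84.63) 0.08464919525045242
mod 14914 (array([452.1, -99.4]), array([100.8,  60.5]), 78.39) 0.09395620207535943
mod 1305 (array([452.2, -98. ]), array([98.5, 59.1]), 77.07) 0.09528726220476341
```

View pics/w3.png

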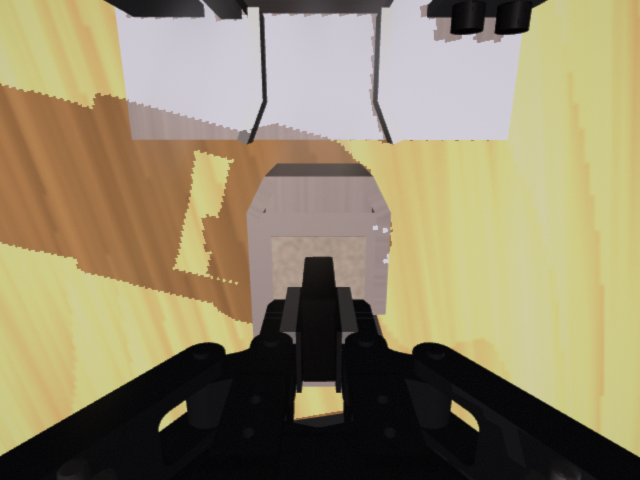

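Gripped level, module nose at (320,170), porch straight ahead with cheeks at (263,60) and (376,60) and flare tips at (249,140) and (391,140).

```bash
python3 - <<'E'
from h import *
U=np.array([.2028,.9792]);N=np.array([-.9792,.2028])
def s(t,u,v,z):
    q=pz('w3',u,v,z)*1000; print(t,'u %.1f n %.1f'%(U@q[:2],N@q[:2]))
s('L',267,60,.026);s('R',374,60,.026);s('L',267,95,.026);s('R',374,95,.026);s('tipL',249,141,.026);s('tipR',391,141,.026)
s('modL',249,215,.094);s('modR',389,215,.094)
p,W=cloud('w3')
for v in(40,60,80):
    r=W[v,230:410]; k=np.where((r[:,2]>.018)&(r[:,2]<.032))[0]; print(v,[(230+i,(N@r[i,:2]*1000).round(1)) for i in k])
m=(W[...,2]>.09)&(W[...,2]<.0945); Q=W[m]*1; q=Q[:,:2]*1000; a=q@U; n=q@N; k=(a<20)&(a>-10)&(abs(n+463)<40);print(n[k].min(),n[k].max())
E
```

```text
L u 96.8 n -435.5
R u 96.8 n -492.4
L u 79.3 n -434.8
R u 79.3 n -493.1
tipL u 54.9 n -423.8
tipR u 54.9 n -503.7
modL u 28.5 n -434.1
modR u 28.5 n -492.2
40 [(np.int64(249), np.float64(-426.3)), (np.int64(250), np.float64(-426.7)), (np.int64(251), np.float64(-427.5)), (np.int64(252), np.float64(-427.8)), (np.int64(253), np.float64(-428.5)), (np.int64(254), np.float64(-429.1)), (np.int64(255), np.float64(-429.6)), (np.int64(256), np.float64(-430.0)), (np.int64(257), np.float64(-430.6)), (np.int64(258), np.float64(-431.0)), (np.int64(259), np.float64(-431.5)), (np.int64(260), np.float64(-432.1)), (np.int64(261), np.float64(-432.3)), (np.int64(378), np.float64(-495.1)), (np.int64(379), np.float64(-495.0)), (np.int64(380), np.float64(-495.4)), (np.int64(381), np.float64(-495.8)), (np.int64(382), np.float64(-496.2)), (np.int64(383), np.float64(-496.9)), (np.int64(384), np.float64(-497.2)), (np.int64(385), np.float64(-497.8)), (np.int64(386), np.float64(-498.4)), (np.int64(387), np.float64(-498.9)), (np.int64(388), np.float64(-499.5)), (np.int64(389), np.float64(-500.0)), (np.int64(390),
[... 1367 characters left out ...]
nt64(259), np.float64(-430.7)), (np.int64(260), np.float64(-431.3)), (np.int64(261), np.float64(-431.7)), (np.int64(262), np.float64(-432.0)), (np.int64(263), np.float64(-432.3)), (np.int64(377), np.float64(-495.1)), (np.int64(378), np.float64(-495.0)), (np.int64(379), np.float64(-495.5)), (np.int64(380), np.float64(-496.0)), (np.int64(381), np.float64(-496.5)), (np.int64(382), np.float64(-497.0)), (np.int64(383), np.float64(-497.8)), (np.int64(384), np.float64(-498.2)), (np.int64(385), np.float64(-499.0)), (np.int64(386), np.float64(-499.4)), (np.int64(387), np.float64(-499.8)), (np.int64(388), np.float64(-500.4)), (np.int64(389), np.float64(-501.0))]
-493.08859773712743 -432.63446710554933
```

Request:
servo_tool(
  steps=[
    {"tx": 0.08, "ty": 0, "tz": -1.5, "yaw": 0, "claw": 0.5},
    {"tx": 0, "ty": 0, "tz": -1.5, "yaw": 0, "claw": 0.5},
    {"tx": 0, "ty": 0, "tz": -0.6, "yaw": 0, "claw": 0.5},
    {"tx": 0, "ty": 0, "tz": 0, "yaw": 0, "claw": 0.5},
    {"tx": 0.1, "ty": 0.49, "tz": 0, "yaw": 0, "claw": 0.5},
    {"tx": 0.2, "ty": 0.98, "tz": 0, "yaw": 0, "claw": 0.5},
    {"tx": 0.2, "ty": 0.98, "tz": 0, "yaw": 0, "claw": 0.5},
    {"tx": 0.2, "ty": 0.98, "tz": 0, "yaw": 0, "claw": 0.5},
    {"tx": 0.2, "ty": 0.98, "tz": 0, "yaw": 0, "claw": 0.5},
    {"tx": 0.2, "ty": 0.98, "tz": 0, "yaw": 0, "claw": 0.5},
    {"tx": 0.1, "ty": 0.49, "tz": 0, "yaw": 0, "claw": 0.5},
    {"tx": 0, "ty": 0, "tz": 0, "yaw": 0, "claw": 0.5},
  ],
)

```text
time_s: 7.15
position: [0.4655, -0.0406, 0.0913]
tool_rot: [[0.202, 0.979, -0.0], [0.979, -0.202, 0.0], [0.0, -0.0, -1.0]]
ft_force: [-0.6, -0.7, -3.8]
grip_width: 0.0108
gripper_force: 59.6
```

Request:
servo_tool(
  steps=[
    {"tx": 0.18, "ty": 0.49, "tz": 0, "yaw": 0, "claw": 0.5},
    {"tx": 0.1, "ty": 0.49, "tz": 0, "yaw": 0, "claw": 0.5},
    {"tx": 0.1, "ty": 0.49, "tz": 0, "yaw": 0, "claw": 0.5},
    {"tx": 0.1, "ty": 0.49, "tz": 0, "yaw": 0, "claw": 0.5},
    {"tx": 0.1, "ty": 0.49, "tz": 0, "yaw": 0, "claw": 0.5},
    {"tx": 0.1, "ty": 0.49, "tz": 0, "yaw": 0, "claw": 0.5},
    {"tx": 0.1, "ty": 0.49, "tz": 0, "yaw": 0, "claw": 0.5},
    {"tx": 0.1, "ty": 0.49, "tz": 0, "yaw": 0, "claw": 0.5},
    {"tx": 0, "ty": 0, "tz": 0, "yaw": 0, "claw": 0.5},
  ],
)

```text
time_s: 8.05
position: [0.4747, -0.0015, 0.0914]
tool_rot: [[0.202, 0.979, 0.001], [0.979, -0.202, 0.0], [0.0, 0.001, -1.0]]
ft_force: [1.8, -2.8, -4.0]
grip_width: 0.0108
gripper_force: 59.5
```

Request:
servo_tool(
  steps=[
    {"tx": 0.1, "ty": 0.49, "tz": 0, "yaw": 0, "claw": 0.5},
    {"tx": 0.1, "ty": 0.49, "tz": 0, "yaw": 0, "claw": 0.5},
    {"tx": 0.1, "ty": 0.49, "tz": 0, "yaw": 0, "claw": 0.5},
    {"tx": 0.1, "ty": 0.49, "tz": 0, "yaw": 0, "claw": 0.5},
    {"tx": 0.1, "ty": 0.49, "tz": 0, "yaw": 0, "claw": 0.5},
    {"tx": 0.1, "ty": 0.49, "tz": 0, "yaw": 0, "claw": 0.5},
    {"tx": 0.1, "ty": 0.49, "tz": 0, "yaw": 0, "claw": 0.5},
    {"tx": 0.1, "ty": 0.49, "tz": 0, "yaw": 0, "claw": 0.5},
    {"tx": 0.1, "ty": 0.49, "tz": 0, "yaw": 0, "claw": 0.5},
    {"tx": 0.1, "ty": 0.49, "tz": 0, "yaw": 0, "claw": 0.5},
    {"tx": 0.1, "ty": 0.49, "tz": 0, "yaw": 0, "claw": 0.5},
    {"tx": 0.1, "ty": 0.49, "tz": 0, "yaw": 0, "claw": 0.5},
    {"tx": 0.1, "ty": 0.49, "tz": 0, "yaw": 0, "claw": 0.5},
    {"tx": 0.1, "ty": 0.49, "tz": 0, "yaw": 0, "claw": 0.5},
    {"tx": 0.1, "ty": 0.49, "tz": 0, "yaw": 0, "claw": 0.5},
    {"tx": 0, "ty": 0, "tz": 0, "yaw": 0, "claw": 0.5},
  ],
)

```text
time_s: 9.65
position: [0.4893, 0.0721, 0.0913]
tool_rot: [[0.202, 0.979, 0.0], [0.979, -0.202, 0.0], [0.001, 0.0, -1.0]]
ft_force: [0.9, 0.8, -3.6]
grip_width: 0.0109
gripper_force: 59.6
```

Request:
servo_tool(
  steps=[
    {"tx": 0.08, "ty": 0.29, "tz": 0, "yaw": 0, "claw": 0.5},
    {"tx": 0.06, "ty": 0.29, "tz": 0, "yaw": 0, "claw": 0.5},
    {"tx": 0.06, "ty": 0.29, "tz": 0, "yaw": 0, "claw": 0.5},
    {"tx": 0.06, "ty": 0.29, "tz": 0, "yaw": 0, "claw": 0.5},
    {"tx": 0.06, "ty": 0.29, "tz": 0, "yaw": 0, "claw": 0.5},
    {"tx": 0.06, "ty": 0.29, "tz": 0, "yaw": 0, "claw": 0.5},
    {"tx": 0.06, "ty": 0.29, "tz": 0, "yaw": 0, "claw": 0.5},
    {"tx": 0.06, "ty": 0.29, "tz": 0, "yaw": 0, "claw": 0.5},
    {"tx": 0.06, "ty": 0.29, "tz": 0, "yaw": 0, "claw": 0.5},
    {"tx": 0.06, "ty": 0.29, "tz": 0, "yaw": 0, "claw": 0.5},
    {"tx": 0.06, "ty": 0.29, "tz": 0, "yaw": 0, "claw": 0.5},
    {"tx": 0.06, "ty": 0.29, "tz": 0, "yaw": 0, "claw": 0.5},
  ],
)

```text
time_s: 10.85
position: [0.4967, 0.1064, 0.0913]
tool_rot: [[0.203, 0.979, -0.0], [0.979, -0.203, 0.0], [0.0, -0.0, -1.0]]
ft_force: [1.0, -0.4, -3.7]
grip_width: 0.011
gripper_force: 59.6
```

Request:
servo_tool(
  steps=[
    {"tx": 0.06, "ty": 0.29, "tz": 0, "yaw": 0, "claw": 0.5},
    {"tx": 0.06, "ty": 0.29, "tz": 0, "yaw": 0, "claw": 0.5},
    {"tx": 0.06, "ty": 0.29, "tz": 0, "yaw": 0, "claw": 0.5},
    {"tx": 0.06, "ty": 0.29, "tz": 0, "yaw": 0, "claw": 0.5},
    {"tx": 0.06, "ty": 0.29, "tz": 0, "yaw": 0, "claw": 0.5},
    {"tx": 0.06, "ty": 0.29, "tz": 0, "yaw": 0, "claw": 0.5},
    {"tx": 0.06, "ty": 0.29, "tz": 0, "yaw": 0, "claw": 0.5},
    {"tx": 0.06, "ty": 0.29, "tz": 0, "yaw": 0, "claw": 0.5},
  ],
)

```text
time_s: 11.65
position: [0.5003, 0.1292, 0.0909]
tool_rot: [[0.202, 0.979, -0.003], [0.979, -0.202, -0.001], [-0.002, -0.003, -1.0]]
ft_force: [-3.2, -3.7, -3.1]
grip_width: 0.0105
gripper_force: 59.6
```

Request:
servo_tool(
  steps=[
    {"tx": 0.04, "ty": 0.2, "tz": 0, "yaw": 0, "claw": 0.5},
    {"tx": 0.04, "ty": 0.2, "tz": 0, "yaw": 0, "claw": 0.5},
    {"tx": 0.04, "ty": 0.2, "tz": 0, "yaw": 0, "claw": 0.5},
    {"tx": 0.04, "ty": 0.2, "tz": 0, "yaw": 0, "claw": 0.5},
    {"tx": 0.04, "ty": 0.2, "tz": 0, "yaw": 0, "claw": 0.5},
  ],
)

```text
time_s: 12.15
position: [0.5031, 0.1396, 0.0912]
tool_rot: [[0.203, 0.979, -0.001], [0.979, -0.203, -0.0], [-0.0, -0.001, -1.0]]
ft_force: [-4.0, -2.5, -4.2]
grip_width: 0.0106
gripper_force: 59.6
```

Request:
servo_tool(
  steps=[
    {"tx": 0.04, "ty": 0.2, "tz": 0, "yaw": 0, "claw": 0.5},
    {"tx": 0.04, "ty": 0.2, "tz": 0, "yaw": 0, "claw": 0.5},
    {"tx": 0.04, "ty": 0.2, "tz": 0, "yaw": 0, "claw": 0.5},
    {"tx": 0.04, "ty": 0.2, "tz": 0, "yaw": 0, "claw": 0.5},
    {"tx": 0.04, "ty": 0.2, "tz": 0, "yaw": 0, "claw": 0.5},
  ],
)

```text
time_s: 12.65
position: [0.5049, 0.1497, 0.0911]
tool_rot: [[0.203, 0.979, -0.002], [0.979, -0.203, 0.0], [0.0, -0.002, -1.0]]
ft_force: [-5.1, -1.6, -3.3]
grip_width: 0.0111
gripper_force: 59.6
```

Request:
servo_tool(
  steps=[
    {"tx": 0.02, "ty": 0.1, "tz": 0, "yaw": 0, "claw": 0.5},
    {"tx": 0.02, "ty": 0.1, "tz": 0, "yaw": 0, "claw": 0.5},
    {"tx": 0.02, "ty": 0.1, "tz": 0, "yaw": 0, "claw": 0.5},
  ],
)

```text
time_s: 12.95
position: [0.5054, 0.1528, 0.0911]
tool_rot: [[0.203, 0.979, -0.002], [0.979, -0.203, 0.0], [0.0, -0.002, -1.0]]
ft_force: [-5.5, -0.6, -2.4]
grip_width: 0.0109
gripper_force: 59.6
```

Request:
servo_tool(
  steps=[
    {"tx": 0.02, "ty": 0.1, "tz": 0, "yaw": 0, "claw": 0.5},
    {"tx": 0.02, "ty": 0.1, "tz": 0, "yaw": 0, "claw": 0.5},
    {"tx": 0.02, "ty": 0.1, "tz": 0, "yaw": 0, "claw": 0.5},
  ],
)

```text
time_s: 13.25
position: [0.506, 0.1557, 0.0911]
tool_rot: [[0.203, 0.979, -0.002], [0.979, -0.203, 0.001], [0.0, -0.002, -1.0]]
ft_force: [-4.6, -0.8, -4.0]
grip_width: 0.0108
gripper_force: 59.6
```

Request:
servo_tool(
  steps=[
    {"tx": 0.04, "ty": 0.2, "tz": 0, "yaw": 0, "claw": 0.5},
    {"tx": 0.04, "ty": 0.2, "tz": 0, "yaw": 0, "claw": 0.5},
    {"tx": 0.04, "ty": 0.2, "tz": 0, "yaw": 0, "claw": 0.5},
    {"tx": 0.04, "ty": 0.2, "tz": 0, "yaw": 0, "claw": 0.5},
  ],
)

```text
time_s: 13.65
position: [0.5076, 0.1638, 0.0911]
tool_rot: [[0.203, 0.979, -0.002], [0.979, -0.203, 0.001], [0.0, -0.002, -1.0]]
ft_force: [-5.3, -1.9, -3.2]
grip_width: 0.011
gripper_force: 59.6
```

Request:
servo_tool(
  steps=[
    {"tx": 0.03, "ty": 0.15, "tz": 0, "yaw": 0, "claw": 0.5},
    {"tx": 0.03, "ty": 0.15, "tz": 0, "yaw": 0, "claw": 0.5},
  ],
)

```text
time_s: 13.85
position: [0.5082, 0.1668, 0.0911]
tool_rot: [[0.203, 0.979, -0.002], [0.979, -0.203, 0.001], [0.0, -0.002, -1.0]]
ft_force: [-5.7, -0.6, -3.1]
grip_width: 0.0111
gripper_force: 59.6
```

Request:
servo_tool(
  steps=[
    {"tx": 0.02, "ty": 0.1, "tz": 0, "yaw": 0, "claw": 0.5},
    {"tx": 0.02, "ty": 0.1, "tz": 0, "yaw": 0, "claw": 0.5},
  ],
)

```text
time_s: 14.05
position: [0.5086, 0.1688, 0.0911]
tool_rot: [[0.203, 0.979, -0.002], [0.979, -0.203, 0.001], [0.0, -0.002, -1.0]]
ft_force: [-4.1, -1.0, -4.0]
grip_width: 0.0112
gripper_force: 59.6
```

Request:
servo_tool(
  steps=[
    {"tx": 0.02, "ty": 0.1, "tz": 0, "yaw": 0, "claw": 0.5},
    {"tx": 0.02, "ty": 0.1, "tz": 0, "yaw": 0, "claw": 0.5},
    {"tx": 0.02, "ty": 0.1, "tz": 0, "yaw": 0, "claw": 0.5},
  ],
)

```text
time_s: 14.35
position: [0.5092, 0.1718, 0.0911]
tool_rot: [[0.203, 0.979, -0.002], [0.979, -0.203, 0.001], [0.0, -0.002, -1.0]]
ft_force: [-5.4, -0.9, -3.8]
grip_width: 0.0112
gripper_force: 59.6
```

Request:
servo_tool(
  steps=[
    {"tx": 0.02, "ty": 0.1, "tz": 0, "yaw": 0, "claw": 0.5},
    {"tx": 0.02, "ty": 0.1, "tz": 0, "yaw": 0, "claw": 0.5},
  ],
)

```text
time_s: 14.55
position: [0.5098, 0.1739, 0.0912]
tool_rot: [[0.203, 0.979, -0.001], [0.979, -0.203, 0.001], [0.001, -0.001, -1.0]]
ft_force: [-4.7, -0.2, -4.5]
grip_width: 0.0108
gripper_force: 59.6
```

Request:
servo_tool(
  steps=[
    {"tx": 0.02, "ty": 0.1, "tz": 0, "yaw": 0, "claw": 0.5},
    {"tx": 0.02, "ty": 0.1, "tz": 0, "yaw": 0, "claw": 0.5},
  ],
)

```text
time_s: 14.75
position: [0.5107, 0.1759, 0.0914]
tool_rot: [[0.203, 0.979, 0.0], [0.979, -0.203, 0.001], [0.001, 0.0, -1.0]]
ft_force: [-3.2, 1.8, -4.2]
grip_width: 0.011
gripper_force: 59.6
```

Request:
servo_tool(
  steps=[
    {"tx": 0.02, "ty": 0.1, "tz": 0, "yaw": 0, "claw": 0.5},
    {"tx": 0.02, "ty": 0.1, "tz": 0, "yaw": 0, "claw": 0.5},
  ],
)

```text
time_s: 14.95
position: [0.5121, 0.1775, 0.0918]
tool_rot: [[0.203, 0.979, 0.003], [0.979, -0.203, 0.0], [0.001, 0.003, -1.0]]
ft_force: [1.4, 0.4, -3.4]
grip_width: 0.0111
gripper_force: 59.6
```

The clip has clicked: the side force is gone. Now I'll creep up to the stop.

Request:
servo_tool(
  steps=[
    {"tx": 0.01, "ty": 0.05, "tz": 0, "yaw": 0, "claw": 0.5},
    {"tx": 0.01, "ty": 0.05, "tz": 0, "yaw": 0, "claw": 0.5},
  ],
)

```text
time_s: 15.15
position: [0.5117, 0.1784, 0.0915]
tool_rot: [[0.203, 0.979, 0.001], [0.979, -0.203, -0.0], [0.0, 0.001, -1.0]]
ft_force: [-0.8, 0.1, -3.2]
grip_width: 0.0111
gripper_force: 59.6
```

Request:
servo_tool(
  steps=[
    {"tx": 0.01, "ty": 0.05, "tz": 0, "yaw": 0, "claw": 0.5},
    {"tx": 0, "ty": 0, "tz": 0, "yaw": 0, "claw": 0.5},
  ],
)

```text
time_s: 15.35
position: [0.5114, 0.1789, 0.0913]
tool_rot: [[0.203, 0.979, 0.0], [0.979, -0.203, 0.0], [0.0, 0.0, -1.0]]
ft_force: [-0.2, 0.2, -3.6]
grip_width: 0.011
gripper_force: 59.6
```

Request:
servo_tool(
  steps=[
    {"tx": 0.01, "ty": 0.05, "tz": 0, "yaw": 0, "claw": 0.5},
    {"tx": 0, "ty": 0, "tz": 0, "yaw": 0, "claw": 0.5},
  ],
)

```text
time_s: 15.55
position: [0.5114, 0.1794, 0.0913]
tool_rot: [[0.203, 0.979, 0.0], [0.979, -0.203, 0.0], [0.0, 0.0, -1.0]]
ft_force: [0.3, -0.6, -3.7]
grip_width: 0.011
gripper_force: 59.6
```

Request:
servo_tool(
  steps=[
    {"tx": 0.01, "ty": 0.05, "tz": 0, "yaw": 0, "claw": 0.5},
    {"tx": 0, "ty": 0, "tz": 0, "yaw": 0, "claw": 0.5},
  ],
)

```text
time_s: 15.75
position: [0.5114, 0.1796, 0.0913]
tool_rot: [[0.203, 0.979, -0.0], [0.979, -0.203, -0.001], [-0.001, -0.0, -1.0]]
ft_force: [-0.6, -3.7, -1.7]
grip_width: 0.011
gripper_force: 59.9
```

Contact is starting, so I'll go on to about 13 N.

Request:
servo_tool(
  steps=[
    {"tx": 0.01, "ty": 0.05, "tz": 0, "yaw": 0, "claw": 0.5},
    {"tx": 0, "ty": 0, "tz": 0, "yaw": 0, "claw": 0.5},
  ],
)

```text
time_s: 15.95
position: [0.5115, 0.1797, 0.0914]
tool_rot: [[0.203, 0.979, -0.001], [0.979, -0.203, -0.001], [-0.002, -0.0, -1.0]]
ft_force: [-2.1, -6.4, 0.3]
grip_width: 0.0109
gripper_force: 60.1
```

Request:
servo_tool(
  steps=[
    {"tx": 0.01, "ty": 0.03, "tz": 0, "yaw": 0, "claw": 0.5},
    {"tx": 0, "ty": 0, "tz": 0, "yaw": 0, "claw": 0.5},
  ],
)

```text
time_s: 16.15
position: [0.5115, 0.1797, 0.0915]
tool_rot: [[0.203, 0.979, -0.001], [0.979, -0.203, -0.002], [-0.002, -0.0, -1.0]]
ft_force: [-2.2, -8.2, 0.9]
grip_width: 0.0113
gripper_force: 60.2
```

Request:
servo_tool(
  steps=[
    {"tx": 0.01, "ty": 0.05, "tz": 0, "yaw": 0, "claw": 0.5},
    {"tx": 0, "ty": 0, "tz": 0, "yaw": 0, "claw": 0.5},
  ],
)

```text
time_s: 16.35
position: [0.5115, 0.1798, 0.0915]
tool_rot: [[0.203, 0.979, -0.001], [0.979, -0.203, -0.003], [-0.003, -0.0, -1.0]]
ft_force: [-3.8, -10.2, 1.4]
grip_width: 0.0112
gripper_force: 60.4
```

Request:
servo_tool(
  steps=[
    {"tx": 0.01, "ty": 0.05, "tz": 0, "yaw": 0, "claw": 0.5},
    {"tx": 0, "ty": 0, "tz": 0, "yaw": 0, "claw": 0.5},
  ],
)

```text
time_s: 16.55
position: [0.5115, 0.1799, 0.0916]
tool_rot: [[0.202, 0.979, -0.001], [0.979, -0.202, -0.004], [-0.004, -0.001, -1.0]]
ft_force: [-4.2, -14.2, 2.6]
grip_width: 0.0108
gripper_force: 60.6
```

Request:
servo_tool(
  steps=[
    {"tx": -0.02, "ty": -0.1, "tz": 0, "yaw": 0, "claw": 0.5},
    {"tx": 0, "ty": 0, "tz": -0.1, "yaw": 0, "claw": 0.5},
    {"tx": 0, "ty": 0, "tz": -0.05, "yaw": 0, "claw": 0.5},
    {"tx": 0, "ty": 0, "tz": 0, "yaw": 0, "claw": 0.5},
  ],
)

```text
time_s: 16.95
position: [0.5117, 0.1797, 0.09]
tool_rot: [[0.203, 0.979, -0.0], [0.979, -0.203, -0.002], [-0.002, 0.0, -1.0]]
ft_force: [-1.9, -7.7, 0.7]
grip_width: 0.011
gripper_force: 60.3
```

Request:
servo_tool(
  steps=[
    {"tx": -0.01, "ty": -0.05, "tz": 0, "yaw": 0, "claw": 0.5},
    {"tx": 0, "ty": 0, "tz": 0, "yaw": 0, "claw": 1.5},
    {"tx": 0, "ty": 0, "tz": 0, "yaw": 0, "claw": 2.5},
    {"tx": 0, "ty": 0, "tz": 0, "yaw": 0, "claw": 4},
    {"tx": 0, "ty": 0, "tz": 0, "yaw": 0, "claw": 4},
    {"tx": 0, "ty": 0, "tz": 0, "yaw": 0, "claw": 4},
    {"tx": 0, "ty": 0, "tz": 1, "yaw": 0, "claw": 4},
    {"tx": 0, "ty": 0, "tz": 2, "yaw": 0, "claw": 4},
    {"tx": 0, "ty": 0, "tz": 3, "yaw": 0, "claw": 4},
    {"tx": 0, "ty": 0, "tz": 4, "yaw": 0, "claw": 4},
    {"tx": 0, "ty": -2, "tz": 3, "yaw": 0, "claw": 4},
    {"tx": 0, "ty": -4, "tz": 3, "yaw": 0, "claw": 4},
    {"tx": 0, "ty": -4, "tz": 3, "yaw": 0, "claw": 4},
    {"tx": 0, "ty": -4, "tz": 0, "yaw": 0, "claw": 4},
    {"tx": 0, "ty": -2, "tz": 0, "yaw": 0, "claw": 4},
    {"tx": 0, "ty": 0, "tz": 0, "yaw": 0, "claw": 4},
    {"tx": 0, "ty": 0, "tz": 0, "yaw": 0, "claw": 4},
  ],
)

```text
time_s: 18.65
position: [0.5115, 0.0204, 0.2803]
tool_rot: [[0.203, 0.979, 0.0], [0.979, -0.203, 0.0], [0.0, 0.0, -1.0]]
ft_force: [-0.4, -0.1, 0.1]
grip_width: 0.0401
gripper_force: 0.0
```

```bash
python3 - <<'E'
from h import *
p=grab('wrist','w4'); cv2.imwrite('pics/w4.png',cv2.cvtColor(p,4))
s=env.observe();print(s['time_s'],s['position'],s['ft_force'])
p,W=cloud('w4')
with np.errstate(invalid='ignore'): m=(W[...,2]>.09)&(W[...,2]<.105)&(W[...,1]>.1)&(W[...,1]<.25)
print('tab',m.sum(),rect(W[m]),W[m].mean(0))
E
```

```text
18.7 [0.51149799 0.02095222 0.28015477] [ 0.56544565 -0.16235604  0.06734196]
tab 400 (array([508.7, 171. ]), array([13.3, 12. ]), 77.88) [0.50871774 0.17036302 0.09725839]
```

View pics/w4.png

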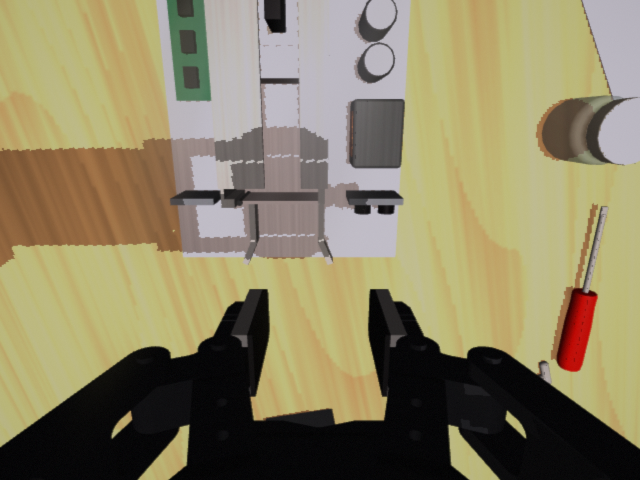

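```bash
python3 - <<'E'
from h import *
q=pz('w4',280,80,.056)*1000; print(.2028*q[0]+.9792*q[1])
p,W=cloud('w4'); print([(v,(W[v,280]@[.2028,.9792,0]).round(4),W[v,280,2].round(3)) for v in range(20,92,5)])
print(env.observe()['time_s']); print(env.close_job())
E
```

```text
228.58025113022944
[(20, np.float64(0.2644), np.float64(0.096)), (25, np.float64(0.2644), np.float64(0.081)), (30, np.float64(0.2643), np.float64(0.065)), (35, np.float64(0.2623), np.float64(0.057)), (40, np.float64(0.2588), np.float64(0.056)), (45, np.float64(0.2552), np.float64(0.055)), (50, np.float64(0.2513), np.float64(0.056)), (55, np.float64(0.2477), np.float64(0.056)), (60, np.float64(0.2439), np.float64(0.056)), (65, np.float64(0.24), np.float64(0.057)), (70, np.float64(0.2364), np.float64(0.055)), (75, np.float64(0.2325), np.float64(0.055)), (80, np.float64(0.2303), np.float64(0.037)), (85, np.float64(0.2287), np.float64(0.007)), (90, np.float64(0.2243), np.float64(0.006))]
18.7
the job is handed in; nothing more can be done
None
```

The module is pushed fully home, past the clip's click and against the connector at about 14 N, then released with the flap shut behind it; the job was handed in at 18.7 s, with no verdict shown.

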